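Set out the disc punches by thickness

TASK

Get the four loose round steel punches ready for work: stand each one upright in the middle of its own cork pad on the dark wooden stand, in order of thickness, the thinnest on the pad at the end next to the bench block (the square steel plate on a pale wooden base) and the thickest at the other end. Leave the drinking glass among them standing where it is.

Things in the scene. Friction and masses are not known exactly. Their poses are not given: they have to be found in the camera images.
- punch_18: thinnest of the four loose disc punches: a solid plain steel cylinder 18 mm in diameter and 50 mm tall, about 0.1 kg, standing upright on the table. Origin at the centre of its underside, z axis up along it. The punches, the drinking glass and a cork block (24 mm tall) stand in a loose left-right row, 76 mm or more apart centre to centre; the 60 mm before and behind each are clear.
- punch_28: second thinnest of the four loose disc punches: a solid plain steel cylinder 28 mm in diameter and 50 mm tall, about 0.24 kg, standing upright on the table. Origin at the centre of its underside, z axis up along it. The punches, the drinking glass and a cork block (24 mm tall) stand in a loose left-right row, 76 mm or more apart centre to centre; the 60 mm before and behind each are clear.
- punch_38: second thickest of the four loose disc punches: a solid plain steel cylinder 38 mm in diameter and 50 mm tall, about 0.44 kg, standing upright on the table. Origin at the centre of its underside, z axis up along it. The punches, the drinking glass and a cork block (24 mm tall) stand in a loose left-right row, 76 mm or more apart centre to centre; the 60 mm before and behind each are clear.
- punch_48: thickest of the four loose disc punches: a solid plain steel cylinder 48 mm in diameter and 50 mm tall, about 0.7 kg, standing upright on the table. Origin at the centre of its underside, z axis up along it. The punches, the drinking glass and a cork block (24 mm tall) stand in a loose left-right row, 76 mm or more apart centre to centre; the 60 mm before and behind each are clear.
- pad_a: leftmost (+y end) of four equal round cork pads in one row, 80 mm apart, on a fixed dark wooden board (90 x 330 x 12 mm) beyond the punches. Fixed, 58 mm in diameter, 3 mm thick. Origin at the centre of its underside; its top is 3 mm above the origin, 15 mm above the table. The row runs along the pad's y axis (pad_a at +y); its x axis points across the row, away from the robot.
- pad_b: second from the left (+y) of four equal round cork pads in one row, 80 mm apart, on a fixed dark wooden board (90 x 330 x 12 mm) beyond the punches. Fixed, 58 mm in diameter, 3 mm thick. Origin at the centre of its underside; its top is 3 mm above the origin, 15 mm above the table. The row runs along the pad's y axis (pad_a at +y); its x axis points across the row, away from the robot.
- pad_c: second from the right (-y) of four equal round cork pads in one row, 80 mm apart, on a fixed dark wooden board (90 x 330 x 12 mm) beyond the punches. Fixed, 58 mm in diameter, 3 mm thick. Origin at the centre of its underside; its top is 3 mm above the origin, 15 mm above the table. The row runs along the pad's y axis (pad_a at +y); its x axis points across the row, away from the robot.
- pad_d: rightmost (-y end) of four equal round cork pads in one row, 80 mm apart, on a fixed dark wooden board (90 x 330 x 12 mm) beyond the punches. Fixed, 58 mm in diameter, 3 mm thick. Origin at the centre of its underside; its top is 3 mm above the origin, 15 mm above the table. The row runs along the pad's y axis (pad_a at +y); its x axis points across the row, away from the robot.
- bench_block: bench block: a square polished steel plate (76 mm, 18 mm thick) on a square pale wooden base (100 x 100 x 28 mm), 46 mm tall in all, fixed. Stands beyond one end of the row of pads, left (y > 0) or right (y < 0); beyond the other is a fixed brown block (130 x 100 mm) of upright stamps, 91 mm tall. Origin at the centre of its underside.
- tumbler: loose empty drinking glass standing among the punches, 66 mm across the rim, 85 mm tall, 0.22 kg. Origin at the centre of its underside. To be left where it is.
Things that resemble listed ones, but are neither listed nor needed, are in the scene too. Leave any purple look-alike of the punch_18 alone. Leave any green look-alike of the punch_28 alone.

How it is judged:
By the outcome, as a careful person would: the job done as asked, in the order asked, and still so for the second after the job is handed in, with the robot touching nothing.
It also fails if it takes over 99 s, if anything falls off the work surface, if the arm or the gripper's body presses on something with over 40 N, if the wrist force passes 120 N, or if a joint passes its speed limit or range.

ROBOT

A 7-joint arm with a two-finger parallel gripper is mounted at the origin on the work surface. World frame = base frame: x ahead of the robot, y to its left, z up, the work surface at z = 0. Lengths are in mm, angles in rad, forces in N, time in s.
With the tool pointing down it reaches from about 400 to 875 mm from the base axis. Payload 4.4 kg.
Tool frame: the origin (TCP) lies midway between the tips of the shut fingers; the grasp point (between the pads) lies 19 mm behind it; x points along the fingers, z is the direction in which the jaws open and shut, and the axes are right-handed (so a half turn about x gives the same grasp; the last joint's range is limited). The gripper opens to 85 mm and grips with 20 to 120 N. Pads are 22 mm wide; open, the fingers measure 114 mm over their backs; the gripper's body (76 mm by 85 mm) begins 54 mm behind the grasp point. The pads swing forward as they close: fully open they stand 13 mm farther back than shut.
Start: joints at [-1.398, 0.628, 0.038, 1.517, -0.027, 0.996, -0.02], TCP at [153.723, 631.575, 231.313] pointing down, gripper open.
Joint ranges: [-3.06, 3.06], [-0.37, 2.12], [-1.25, 1.32], [0.18, 2.47], [-1.1, 4.24], [0.23, 1.98], [-2.94, 2.94]. Speed limits (rad/s): [2.57, 2.57, 3.14, 3.14, 3.14, 3.14, 3.14].

INTERFACE

Orientations are given as [roll, pitch, yaw] about the fixed x, y, z axes, in that order (R = Rz(yaw) Ry(pitch) Rx(roll)).
In Python, from cell import ctrl gives the robot as it stands. The module is installed in compiled form; this text tells all that it offers.
- The arm moves only by the tool servo_tool, never from a script. Its argument "rows" is a list of rows, each an object of numbers: "dx", "dy", "dz": the shift along the tool's x, y, z in units of 750 mm (1.0 is 750 mm); "wx", "wy", "wz": the turn, a rotation vector about the tool's x, y, z in units of 6 degrees (1.0 is 6 degrees); "fingers": the closure, from 0 (fully open) to 1 (shut). In form: [{"dx": .., "dy": .., "dz": .., "wx": .., "wy": .., "wz": .., "fingers": ..}, ...]. A call has 1 to 5 rows; each row shifts and turns the commanded pose from where the row before left it, along the tool's axes as they then stand; what a row does not reach is not made up. A row lasts 1/8 s, in which the tool goes at most 62.5 mm and 10.7 degrees, less where a joint would pass 70% of its speed; a pose out of reach is approached as far as the arm can. A call with a number of a shift or a turn outside -1 to 1 is refused whole. A call with a gripper value outside its range is refused whole. The fingers move at their own pace and stop on an object; the grip force is fixed at half the most. Time passes only in rows, so rows that do not move let the fingers close. It gives the time, the measured TCP pose, the force and the opening at its end, in the units of the state.
- ctrl.read_state(): the state, without advancing time (a new reading comes with each control period).
- ctrl.get_image(name): name is "scene" or "top" or "wrist"; returns the picture (420x560x3 uint8, red, green, blue); there is no depth.
- ctrl.camera_info(name): a dict with "fovy" (degrees; the focal length in pixels is half the picture's height over the tangent of half this angle, whatever the lens; pixels are square), "cx", "cy" (the principal point, pixels), "R" (3x3) and "t" (3): a world point X has camera coordinates R X + t. Camera axes: x right, y down, z forward; pixel columns grow to the right and rows downward; lengths in mm; the calibration is good to about 2 mm. A picture is of the moment at which its call begins: read the wrist's pose just before it. camera_info takes no time and is no camera call; for the wrist camera it gives the pose at the moment of the call.
- ctrl.finish_job(): hands the job in, once; it reports no verdict.
Trained networks look in the newest picture that a camera, given by its name, has taken for a name from the list of things; names that differ only in an ending like _2 or _b are one class to them, and where a whole thing is asked for, a point or a joint stands for the part that bears it (a point fixed in the world has none). Each returns a list of dicts, best first, with "conf" (0 to 1); they miss things now and then, are a little off and sometimes report something else, mostly with a low value. They report only what shows in the picture. A call takes as long as a camera call. They do not tell look-alikes from the thing itself.
- ctrl.search_frame(label, camera): "extent" ([centre column, centre row, width, height] in pixels, round what is visible of it).
- ctrl.silhouettes(label, camera): "region" (420x560 bool, what is visible of it) and "extent" ([centre column, centre row, width, height] in pixels, round what is visible of it).
- ctrl.mark_of(label, camera): "point" ([column, row] in pixels: a listed point, or the origin of a listed thing).
The state is a dict: "clock": time; "qpos": joint angles; "qd": joint speeds; "tau": joint torques, N m; "eef_pos": TCP position; "tool_rot": TCP orientation; "force": force on the tool from outside, world axes, zero at the start; "torque": the same for the moment, N m; "width": finger opening in mm.
Only numpy, scipy, OpenCV 4.12 (cv2) and the standard library are available. Lean on these libraries where they do the work, as an engineer would, in place of code of your own. Each camera call takes 0.05 s, during which the arm holds its last target.

## Working session

There is one attempt and no reset: what is moved stays moved. The work goes in short steps, Python scripts to look and compute and a tool call to move; the robot and the scene stay as the last step left them, time stands still between calls to the robot, and variables do not carry over. Pictures are saved under pics/ and viewed, and the job is handed in when it is done.

Besides the shell and the picture viewer there is one more tool, called after "Call:" in YAML: its name, and indented under it one key for each argument. servo_tool: Moves the arm, as the interface text tells. Its arguments: {"type":"object","properties":{"rows":{"type":"array"}},"required":["rows"]}

```bash
mkdir -p pics
cat > h.py <<'E'
import numpy as np, cv2
from cell import ctrl
def save(name,fn):
    im=ctrl.get_image(name); cv2.imwrite('pics/'+fn,im[:,:,::-1]); return im
def cam(name):
    c=ctrl.camera_info(name); f=210/np.tan(np.radians(c['fovy'])/2)
    return f,c['cx'],c['cy'],np.array(c['R']),np.array(c['t'])
def proj(name,X,c=None):
    f,cx,cy,R,t=c or cam(name); p=R@np.array(X,float)+t
    return np.array([cx+f*p[0]/p[2],cy+f*p[1]/p[2]])
def back(name,uv,z,c=None):
    f,cx,cy,R,t=c or cam(name)
    d=R.T@np.array([(uv[0]-cx)/f,(uv[1]-cy)/f,1]); o=-R.T@t
    return o+d*(z-o[2])/d[2]
E
python3 - <<'E'
from h import *
for n in ['scene','top','wrist']:
    save(n,n+'0.png'); c=ctrl.camera_info(n); print(n,c['fovy'],c['cx'],c['cy'],-np.array(c['R']).T@np.array(c['t']),np.array(c['R'])[2])
print(ctrl.read_state())
E
```

```text
scene 43.81715882861522 266.99963025525494 213.59055730428798 [1081.47964437  402.76192181  871.63726421] [-0.51041154 -0.38728979 -0.76778036]
top 56.43430597071109 284.80243606331396 209.24141074445535 [357.32397941 -13.15244765 910.09040205] [ 0.1960424   0.01913552 -0.98040869]
wrist 64.15290147068195 276.88109247017155 210.9857641317277 [ 84.16343818 647.36416119 373.35904692] [ 0.27606191 -0.06963789 -0.95861378]
{'clock': 0.15, 'qpos': array([-1.39781302,  0.62916096,  0.03845149,  1.51813565, -0.02700923,
        0.9962459 , -0.02001559]), 'qd': array([ 0.00152253, -0.00285378, -0.00017668, -0.00259565, -0.00102064,
       -0.00049435,  0.00051641]), 'tau': array([ 1.69871710e-03, -5.63795507e+01,  1.22790176e+00, -1.93653095e+01,
        1.12019107e-02,  7.39194889e-03, -7.03424732e-06]), 'eef_pos': array([153.59720402, 631.12030511, 230.5835235 ]), 'tool_rot': array([-3.1403722 ,  1.56936424, -1.80838225]), 'force': array([ 0.30285033, -0.18030972, -0.22207505]), 'torque': array([ 0.03841961, -0.0259595 ,  0.03041496]), 'width': 85.58175042572874}
```

View pics/top0.png

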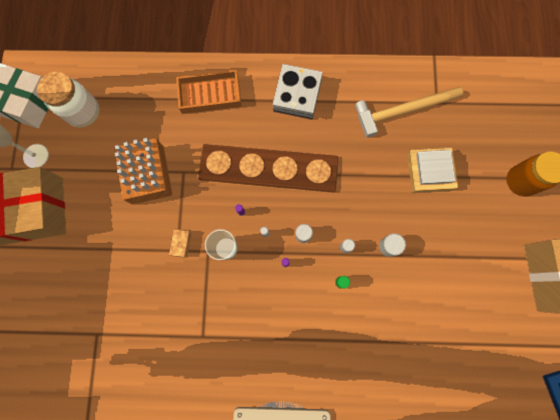

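View pics/scene0.png

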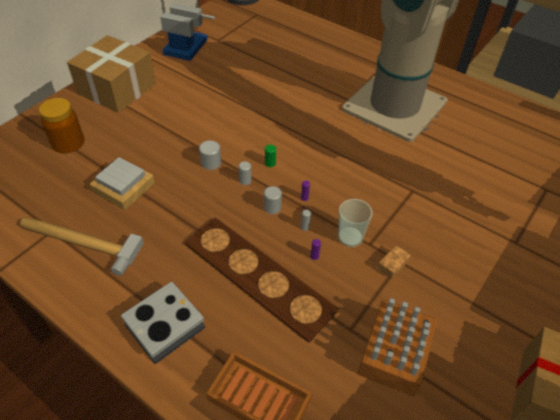

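View pics/wrist0.png

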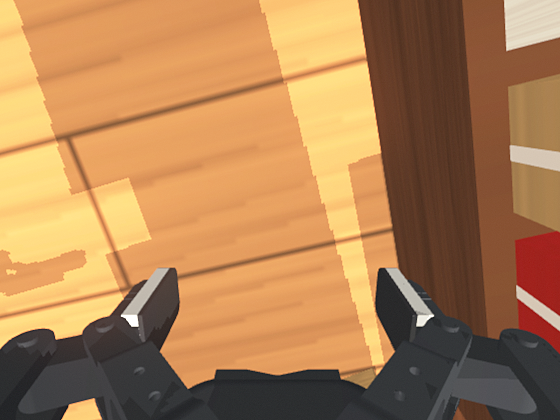

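The bench block is at top-image (434,168), on the right (−y), with the stamps at (140,168) on the left. So the thinnest goes on pad_d (right) and the thickest on pad_a. Candidate punches in the top image are 18 at (264,231), 38 at (303,233), 28 at (348,245) and 48 at (393,245). The purple (240,209), (285,262) and green (343,282) look-alikes stay put.

Run:
```python
from h import *
im=save('top','top1.png'); 
cv2.imwrite('pics/top1c.png',cv2.resize(im[130:300,160:470,::-1],None,fx=2.5,fy=2.5,interpolation=cv2.INTER_CUBIC))
c=cam('top');
for l in ['punch_18','punch_28','punch_38','punch_48','pad_a','bench_block','tumbler']:
    for camn in ['top']:
        for d in ctrl.silhouettes(l,camn)[:6]:
            r=d['region']; ys,xs=np.nonzero(r)
            print(l,camn,round(d['conf'],2),np.round(d['extent'],1),len(xs), np.round([xs.mean(),ys.mean()],1), np.round(back(camn,(xs.mean(),ys.mean()),15 if 'pad' in l else 25,c),1))
im=save('scene','scene1.png'); c=cam('scene')
for l in ['punch_18','punch_28','punch_38','punch_48','pad_a']:
        for d in ctrl.silhouettes(l,'scene')[:6]:
            r=d['region']; ys,xs=np.nonzero(r)
            print(l,'scene',round(d['conf'],2),np.round(d['extent'],1),len(xs), np.round(back('scene',(xs.mean(),ys.mean()),15 if 'pad' in l else 25,c),1))
```

```text
punch_18 top 0.84 [392.3 243.6  24.6  23.6] 505 [391.8 244.9] [ 457.1 -239.1   25. ]
punch_18 top 0.65 [346.2 247.3  16.3  16.4] 169 [346.8 246. ] [ 452.6 -138.    25. ]
punch_18 top 0.65 [304.2 234.8  17.2  19.8] 253 [303.1 232.9] [480.3 -38.9  25. ]
punch_18 top 0.47 [342.6 282.6  11.9  18. ] 158 [342. 282.] [ 372.3 -126.6   25. ]
punch_18 top 0.46 [264.4 230.3   7.1   5.3] 68 [264.2 231.8] [480.9  49.8  25. ]
punch_18 top 0.45 [240.6 210.4  12.2  20.1] 91 [239.5 209.5] [531.5 108.9  25. ]
punch_28 top 0.84 [392.3 243.6  24.6  23.6] 505 [391.8 244.9] [ 457.1 -239.1   25. ]
punch_28 top 0.65 [346.2 247.3  16.3  16.4] 169 [346.8 246. ] [ 452.6 -138.    25. ]
punch_28 top 0.65 [304.2 234.8  17.2  19.8] 253 [303.1 232.9] [480.3 -38.9  25. ]
punch_28 top 0.47 [342.6 282.6  11.9  18. ] 158 [342. 282.] [ 372.3 -126.6   25. ]
punch_28 top 0.46 [264.4 230.3   7.1   5.3] 68 [264.2 231.8] [480.9  49.8  25. ]
punch_28 top 0.45 [240.6 210.4  12.2  20.1] 91 [239.5 209.5] [531.5 108.9  25. ]
punch_38 top 0.84 [392.3 243.6  24.6  23.6] 505 [391.8 244.9] [ 457.1 -239.1   25. ]
punch_38 top 0.65 [34
[... 2637 characters left out ...]
 25. ]
punch_48 scene 0.92 [273.4 199.7  17.1  24.4] 426 [482.1 -40.8  25. ]
punch_48 scene 0.85 [245.6 172.4  13.8  22.8] 238 [ 456.3 -137.6   25. ]
punch_48 scene 0.69 [209.  154.8  24.2  30.8] 523 [ 459.9 -239.1   25. ]
punch_48 scene 0.68 [305.8 191.7   7.3  21.7] 145 [414.7  -0.6  25. ]
punch_48 scene 0.54 [313.9 250.3  11.7  25.7] 173 [533.5 107.1  25. ]
punch_48 scene 0.49 [307.  220.4   4.7  14.9] 133 [484.4  48.1  25. ]
pad_a scene 0.96 [274.1 286.2  29.7  28.2] 617 [645.8  86.7  15. ]
pad_a scene 0.88 [304.9 307.5  32.9  25.4] 673 [651.5 166.1  15. ]
pad_a scene 0.84 [217.2 240.2  25.7  19. ] 514 [633.9 -71.8  15. ]
pad_a scene 0.63 [243.2 262.9  32.5  23.6] 550 [640.    7.2  15. ]
```

View pics/top1c.png

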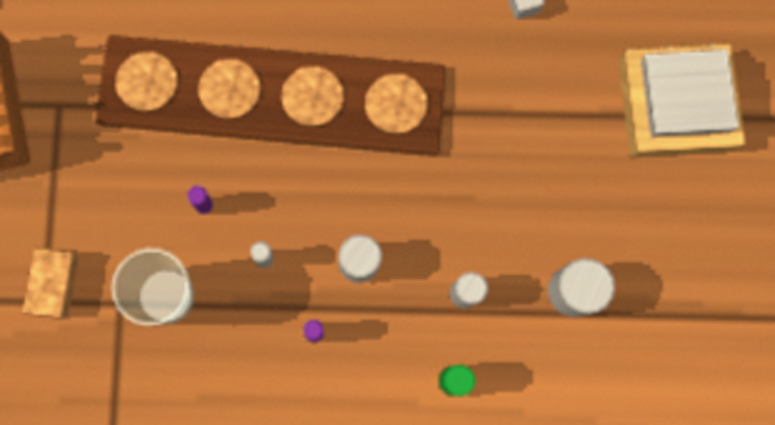

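```bash
cat >> h.py <<'E'
from scipy.spatial.transform import Rotation as Ro
def pose():
    s=ctrl.read_state(); return s,np.array(s['eef_pos']),Ro.from_euler('xyz',s['tool_rot']).as_matrix()
def delta(target,yawdir=None):
    """units for move to target TCP (translation in current tool axes); rotation vec to tool x down, tool z along yawdir"""
    s,p,R=pose()
    d=R.T@(np.array(target)-p)/750
    print('pos',np.round(p,1),'w',round(s['width'],1),'clk',round(s['clock'],2),'F',np.round(s['force'],1)); print('toolaxes cols',np.round(R,3).tolist()); print('dxyz units',np.round(d,4))
    if yawdir is not None:
        z=np.array([np.cos(yawdir),np.sin(yawdir),0]);x=np.array([0,0,-1.]);y=np.cross(z,x)
        Rd=np.stack([x,y,z],1); print('rotvec units(6deg)',np.round(Ro.from_matrix(R.T@Rd).as_rotvec(degrees=True)/6,3))
E
python3 - <<'E'
from h import *
a=-17.5/238.3
delta([481,-40,231],0.0); delta([481,-40,231],np.pi)
E
```

```text
pos [153.7 631.6 231.4] w 85.3 clk 0.85 F [ 0.  -0.1 -0.3]
toolaxes cols [[-0.0, -0.972, 0.237], [0.0, 0.237, 0.972], [-1.0, 0.0, 0.0]]
dxyz units [ 4.000e-04 -6.358e-01 -7.668e-01]
rotvec units(6deg) [ 1.2719e+01  0.0000e+00 -1.0000e-03]
pos [153.7 631.6 231.4] w 85.3 clk 0.85 F [ 0.  -0.1 -0.3]
toolaxes cols [[-0.0, -0.972, 0.237], [0.0, 0.237, 0.972], [-1.0, 0.0, 0.0]]
dxyz units [ 4.000e-04 -6.358e-01 -7.668e-01]
rotvec units(6deg) [-1.7281e+01  1.0000e-03  0.0000e+00]
```

Call:
servo_tool:
  rows:
    - {"dy": -0.08,"dz": -0.019,"wx": 0.91,"fingers": 0}
    - {"dy": -0.079,"dz": -0.019,"wx": 0.91,"fingers": 0}
    - {"dy": -0.078,"dz": -0.019,"wx": 0.91,"fingers": 0}
    - {"dy": -0.077,"dz": -0.019,"wx": 0.91,"fingers": 0}
    - {"dy": -0.076,"dz": -0.019,"wx": 0.91,"fingers": 0}

```text
schema error: expected keys dx, dy, dz, wx, wy, wz, fingers
```

Call:
servo_tool:
  rows:
    - {"dy": -0.074,"dz": -0.019,"wx": 0.91,"fingers": 0}
    - {"dy": -0.073,"dz": -0.019,"wx": 0.91,"fingers": 0}
    - {"dy": -0.072,"dz": -0.019,"wx": 0.91,"fingers": 0}
    - {"dy": -0.07,"dz": -0.019,"wx": 0.91,"fingers": 0}
    - {"dy": -0.069,"dz": -0.019,"wx": 0.91,"fingers": 0}

```text
schema error: expected keys dx, dy, dz, wx, wy, wz, fingers
```

Run:
```python
from h import *
delta([482,49,190],0.0)
print(ctrl.read_state()['qpos'])
```

```text
pos [153.7 631.6 231.4] w 85.3 clk 0.85 F [ 0.  -0.1 -0.3]
toolaxes cols [[-0.0, -0.972, 0.237], [0.0, 0.237, 0.972], [-1.0, 0.0, 0.0]]
dxyz units [ 0.0551 -0.609  -0.6512]
rotvec units(6deg) [ 1.2719e+01  0.0000e+00 -1.0000e-03]
[-1.3978029   0.628336    0.03850116  1.51739717 -0.02700317  0.99631555
 -0.02001247]
```

Call:
servo_tool:
  rows:
    - {"dx": 0,"dy": -0.08,"dz": -0.019,"wx": 0.91,"wy": 0,"wz": 0,"fingers": 0}
    - {"dx": 0,"dy": -0.079,"dz": -0.019,"wx": 0.91,"wy": 0,"wz": 0,"fingers": 0}
    - {"dx": 0,"dy": -0.078,"dz": -0.019,"wx": 0.91,"wy": 0,"wz": 0,"fingers": 0}
    - {"dx": 0,"dy": -0.077,"dz": -0.019,"wx": 0.91,"wy": 0,"wz": 0,"fingers": 0}
    - {"dx": 0,"dy": -0.076,"dz": -0.019,"wx": 0.91,"wy": 0,"wz": 0,"fingers": 0}

```text
clock: 1.48
eef_pos: [389.9, 446.1, 231.5]
tool_rot: [-0.185, 1.57, 0.667]
force: [0.1, 0.0, -0.4]
width: 85.3
```

Call:
servo_tool:
  rows:
    - {"dx": 0,"dy": -0.074,"dz": -0.019,"wx": 0.91,"wy": 0,"wz": 0,"fingers": 0}
    - {"dx": 0,"dy": -0.073,"dz": -0.019,"wx": 0.91,"wy": 0,"wz": 0,"fingers": 0}
    - {"dx": 0,"dy": -0.072,"dz": -0.019,"wx": 0.91,"wy": 0,"wz": 0,"fingers": 0}
    - {"dx": 0,"dy": -0.07,"dz": -0.019,"wx": 0.91,"wy": 0,"wz": 0,"fingers": 0}
    - {"dx": 0,"dy": -0.069,"dz": -0.019,"wx": 0.91,"wy": 0,"wz": 0,"fingers": 0}

```text
clock: 2.1
eef_pos: [498.3, 193.2, 231.5]
tool_rot: [-0.116, 1.57, 0.259]
force: [0.4, 0.2, 0.2]
width: 85.3
```

Run:
```python
from h import *
delta([482,49,190],0.0)
print(ctrl.read_state()['qpos'])
```

```text
pos [498.3 193.2 231.5] w 85.3 clk 2.1 F [0.4 0.2 0.2]
toolaxes cols [[0.001, -0.367, 0.93], [0.0, 0.93, 0.367], [-1.0, -0.0, 0.001]]
dxyz units [ 0.0553 -0.1709 -0.0909]
rotvec units(6deg) [ 3.587e+00  1.000e-02 -1.000e-03]
[-0.63477663  0.47798442  0.31106036  1.84692023 -0.18932387  0.84435042
  0.14539692]
```

Call:
servo_tool:
  rows:
    - {"dx": 0.02,"dy": -0.05,"dz": -0.02,"wx": 0.9,"wy": 0,"wz": 0,"fingers": 0}
    - {"dx": 0.02,"dy": -0.05,"dz": -0.02,"wx": 0.9,"wy": 0,"wz": 0,"fingers": 0}
    - {"dx": 0,"dy": 0,"dz": 0,"wx": 0.9,"wy": 0,"wz": 0,"fingers": 0}
    - {"dx": 0,"dy": 0,"dz": 0,"wx": 0,"wy": 0,"wz": 0,"fingers": 0}
    - {"dx": 0,"dy": 0,"dz": 0,"wx": 0,"wy": 0,"wz": 0,"fingers": 0}

```text
clock: 2.72
eef_pos: [493.8, 115.2, 201.5]
tool_rot: [0.642, 1.57, 0.741]
force: [-0.4, -0.5, -0.1]
width: 85.9
```

Run:
```python
from h import *
delta([482,49,190],0.0)
save('wrist','w1.png')
print(ctrl.read_state()['qpos'])
```

```text
pos [493.8 115.2 201.5] w 85.9 clk 2.73 F [-0.4 -0.5 -0.1]
toolaxes cols [[0.001, -0.099, 0.995], [0.001, 0.995, 0.099], [-1.0, 0.0, 0.001]]
dxyz units [ 0.0153 -0.0863 -0.0244]
rotvec units(6deg) [ 0.947  0.006 -0.005]
[-0.54423761  0.49028163  0.37611853  1.95233251 -0.25866981  0.7446597
  0.08205293]
```

View pics/w1.png

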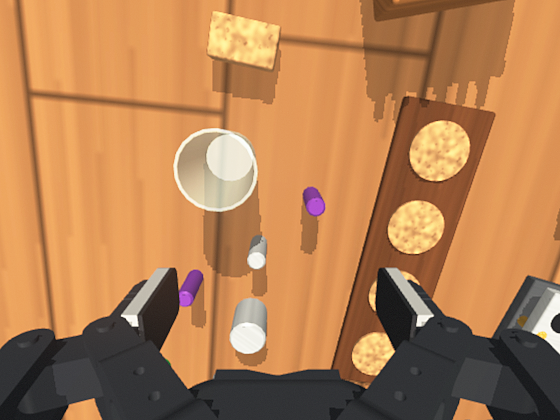

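The wrist image shows punch_18 at (257,252), punch_38 at (248,326), the glass at (215,170), and two purple look-alikes at (314,201) and (191,288). I'll refine the positions from this view.

Run:
```python
from h import *
c=cam('wrist')
for l in ['punch_18','pad_a']:
    for d in ctrl.silhouettes(l,'wrist')[:8]:
        ys,xs=np.nonzero(d['region']); m=(xs.mean(),ys.mean())
        print(l,round(d['conf'],2),np.round(d['extent']),len(xs),np.round(back('wrist',m,15 if 'pad' in l else 25,c),1))
for d in ctrl.mark_of('punch_18','wrist')[:8]: print('mark',round(d['conf'],2),np.round(d['point']),np.round(back('wrist',d['point'],0,c),1))
print(np.round(back('wrist',(257,260),50,c),1))
```

```text
punch_18 0.83 [256. 251.  18.  38.] 567 [480.6  46.2  25. ]
punch_18 0.77 [249. 324.  35.  56.] 1635 [478.8 -42.5  25. ]
punch_18 0.76 [191. 287.  22.  39.] 579 [412.8  -1.6  25. ]
punch_18 0.69 [312. 201.  22.  29.] 521 [530.8 105.5  25. ]
pad_a 0.83 [416. 228.  57.  52.] 2319 [641.5  86.5  15. ]
pad_a 0.78 [392. 291.  52.  39.] 327 [622.9  11.3  15. ]
pad_a 0.78 [372. 353.  42.  43.] 1256 [624.3 -72.   15. ]
pad_a 0.62 [440. 148.  57.  63.] 2899 [647.2 166.3  15. ]
mark 0.96 [310. 194.] [530.  106.5   0. ]
mark 0.92 [260. 242.] [482.3  46.8   0. ]
mark 0.74 [250. 312.] [478.5 -41.8   0. ]
mark 0.6 [195. 277.] [412.2  -3.3   0. ]
[482.1  48.3  50. ]
```

Call:
servo_tool:
  rows:
    - {"dx": 0,"dy": 0,"dz": 0,"wx": 0.947,"wy": 0,"wz": 0,"fingers": 0}
    - {"dx": 0.02,"dy": -0.045,"dz": -0.008,"wx": 0,"wy": 0,"wz": 0,"fingers": 0}
    - {"dx": 0.03,"dy": -0.045,"dz": -0.008,"wx": 0,"wy": 0,"wz": 0,"fingers": 0}
    - {"dx": 0.04,"dy": 0,"dz": 0,"wx": 0,"wy": 0,"wz": 0,"fingers": 0}
    - {"dx": 0.018,"dy": 0,"dz": 0,"wx": 0,"wy": 0,"wz": 0,"fingers": 0}

```text
clock: 3.55
eef_pos: [480.8, 46.9, 119.2]
tool_rot: [3.135, 1.569, 3.133]
force: [-0.2, 0.4, 0.3]
width: 85.3
```

Call:
servo_tool:
  rows:
    - {"dx": 0,"dy": 0,"dz": 0,"wx": 0,"wy": 0,"wz": 0,"fingers": 0}
    - {"dx": 0,"dy": 0,"dz": 0,"wx": 0,"wy": 0,"wz": 0,"fingers": 0}

```text
clock: 3.8
eef_pos: [482.1, 47.4, 121.0]
tool_rot: [0.242, 1.569, 0.24]
force: [0.7, 0.6, 0.5]
width: 85.3
```

Run:
```python
from h import *
delta([481.5,47.7,9],0.0)
save('wrist','w2.png')
```

```text
pos [482.1  47.4 121. ] w 85.3 clk 3.8 F [0.7 0.6 0.5]
toolaxes cols [[0.001, 0.002, 1.0], [0.0, 1.0, -0.002], [-1.0, 0.0, 0.001]]
dxyz units [ 0.1493  0.0003 -0.001 ]
rotvec units(6deg) [-0.018  0.013 -0.003]
```

View pics/w2.png

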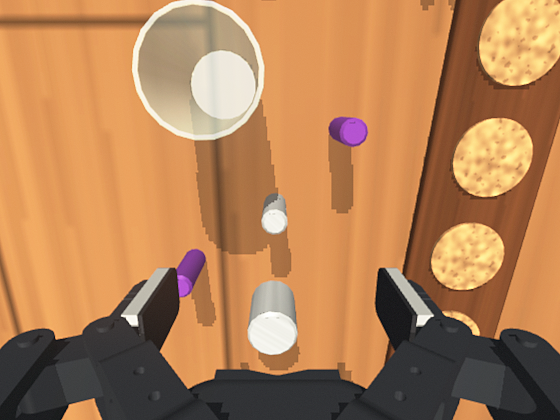

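Run:
```python
from h import *
c=cam('wrist')
_,p,R=pose(); print(proj('wrist',p),np.round(back('wrist',(274.5,221),50,c),1),np.round(back('wrist',(272.5,332),50,c),1))
```

```text
[274.95045038 269.79321904] [481.5  48.   50. ] [479.7 -39.2  50. ]
```

Call:
servo_tool:
  rows:
    - {"dx": 0.05,"dy": 0.0008,"dz": -0.001,"wx": 0,"wy": 0,"wz": 0,"fingers": 0}
    - {"dx": 0.05,"dy": 0,"dz": 0,"wx": 0,"wy": 0,"wz": 0,"fingers": 0}
    - {"dx": 0.03,"dy": 0,"dz": 0,"wx": 0,"wy": 0,"wz": 0,"fingers": 0}
    - {"dx": 0.019,"dy": 0,"dz": 0,"wx": 0,"wy": 0,"wz": 0,"fingers": 0}
    - {"dx": 0,"dy": 0,"dz": 0,"wx": 0,"wy": 0,"wz": 0,"fingers": 0}

```text
clock: 4.47
eef_pos: [480.6, 47.6, 8.4]
tool_rot: [-3.116, 1.57, -3.119]
force: [0.3, -0.9, 0.5]
width: 85.7
```

Call:
servo_tool:
  rows:
    - {"dx": 0,"dy": 0,"dz": 0,"wx": 0,"wy": 0,"wz": 0,"fingers": 1}
    - {"dx": 0,"dy": 0,"dz": 0,"wx": 0,"wy": 0,"wz": 0,"fingers": 1}
    - {"dx": 0,"dy": 0,"dz": 0,"wx": 0,"wy": 0,"wz": 0,"fingers": 1}
    - {"dx": 0,"dy": 0,"dz": 0,"wx": 0,"wy": 0,"wz": 0,"fingers": 1}
    - {"dx": 0,"dy": 0,"dz": 0,"wx": 0,"wy": 0,"wz": 0,"fingers": 1}

```text
clock: 5.1
eef_pos: [480.9, 47.6, 9.0]
tool_rot: [0.369, 1.57, 0.366]
force: [-0.3, -1.1, 5.5]
width: 16.5
```

Call:
servo_tool:
  rows:
    - {"dx": 0,"dy": 0,"dz": 0,"wx": 0,"wy": 0,"wz": 0,"fingers": 1}
    - {"dx": 0,"dy": 0,"dz": 0,"wx": 0,"wy": 0,"wz": 0,"fingers": 1}

```text
clock: 5.35
eef_pos: [480.9, 47.6, 9.0]
tool_rot: [0.472, 1.57, 0.469]
force: [-0.5, -0.0, 6.8]
width: 16.6
```

Run:
```python
from h import *
delta([632,-71.7,100],0.0)
save('wrist','w3.png')
```

```text
pos [480.9  47.6   9. ] w 16.6 clk 5.35 F [-0.5 -0.   6.8]
toolaxes cols [[0.001, 0.003, 1.0], [0.0, 1.0, -0.003], [-1.0, 0.0, 0.001]]
dxyz units [-0.1212 -0.1584  0.202 ]
rotvec units(6deg) [-0.029  0.006 -0.003]
```

View pics/w3.png

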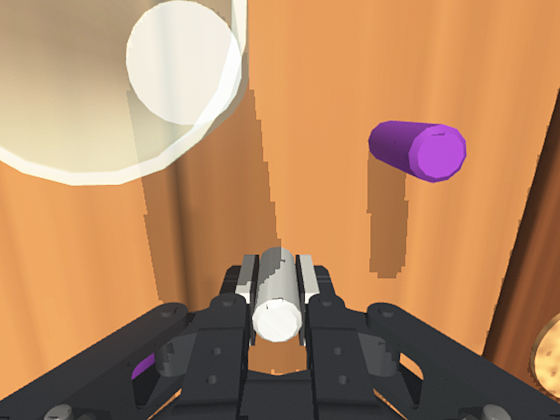

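Call:
servo_tool:
  rows:
    - {"dx": -0.03,"dy": 0,"dz": 0,"wx": 0,"wy": 0,"wz": 0,"fingers": 1}
    - {"dx": -0.05,"dy": 0,"dz": 0,"wx": 0,"wy": 0,"wz": 0,"fingers": 1}
    - {"dx": -0.04,"dy": -0.01,"dz": 0.02,"wx": 0,"wy": 0,"wz": 0,"fingers": 1}
    - {"dx": 0,"dy": -0.04,"dz": 0.05,"wx": 0,"wy": 0,"wz": 0,"fingers": 1}
    - {"dx": 0,"dy": -0.04,"dz": 0.05,"wx": 0,"wy": 0,"wz": 0,"fingers": 1}

```text
clock: 6.02
eef_pos: [571.5, -20.3, 99.2]
tool_rot: [0.497, 1.57, 0.496]
force: [0.5, 1.2, -0.9]
width: 16.7
```

Call:
servo_tool:
  rows:
    - {"dx": 0,"dy": -0.04,"dz": 0.05,"wx": 0,"wy": 0,"wz": 0,"fingers": 1}
    - {"dx": 0.01,"dy": -0.02,"dz": 0.02,"wx": 0,"wy": 0,"wz": 0,"fingers": 1}
    - {"dx": 0.02,"dy": -0.009,"dz": 0.0115,"wx": 0,"wy": 0,"wz": 0,"fingers": 1}
    - {"dx": 0.02,"dy": 0,"dz": 0,"wx": 0,"wy": 0,"wz": 0,"fingers": 1}
    - {"dx": 0,"dy": 0,"dz": 0,"wx": 0,"wy": 0,"wz": 0,"fingers": 1}

```text
clock: 6.65
eef_pos: [628.9, -70.4, 58.9]
tool_rot: [2.839, 1.565, 2.837]
force: [-0.2, 0.2, 0.0]
width: 16.7
```

Call:
servo_tool:
  rows:
    - {"dx": 0,"dy": 0,"dz": 0,"wx": 0,"wy": 0,"wz": 0,"fingers": 1}

```text
clock: 6.78
eef_pos: [630.9, -71.1, 61.0]
tool_rot: [2.511, 1.57, 2.51]
force: [0.8, 1.0, -0.1]
width: 16.7
```

Run:
```python
from h import *
delta([632,-71.7,25],0.0)
save('wrist','w4.png'); c=cam('wrist')
for d in ctrl.silhouettes('pad_a','wrist')[:8]:
        ys,xs=np.nonzero(d['region']); m=(xs.mean(),ys.mean())
        print(round(d['conf'],2),np.round(d['extent']),len(xs),np.round(back('wrist',m,15,c),1))
```

```text
pos [630.9 -71.1  61. ] w 16.7 clk 6.78 F [ 0.8  1.  -0.1]
toolaxes cols [[-0.001, 0.002, 1.0], [0.001, 1.0, -0.002], [-1.0, 0.001, -0.001]]
dxyz units [ 0.0479 -0.0008  0.0015]
rotvec units(6deg) [-0.018 -0.008 -0.006]
0.82 [287.  99. 107. 110.] 9576 [636.9   6.7  15. ]
0.79 [273. 229.  95.  70.] 4907 [630.7 -66.3  15. ]
```

View pics/w4.png

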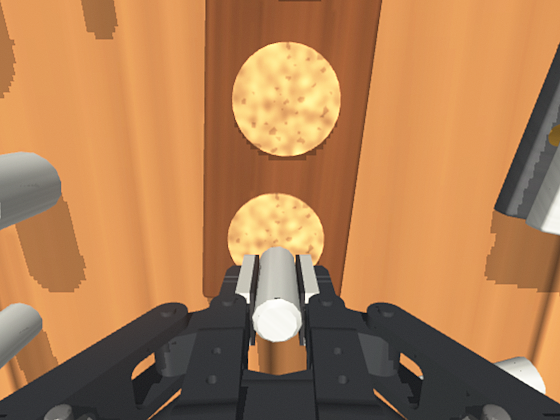

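Call:
servo_tool:
  rows:
    - {"dx": 0.02,"dy": -0.0016,"dz": 0.001,"wx": 0,"wy": 0,"wz": 0,"fingers": 1}
    - {"dx": 0.02,"dy": 0,"dz": 0,"wx": 0,"wy": 0,"wz": 0,"fingers": 1}
    - {"dx": 0.008,"dy": 0,"dz": 0,"wx": 0,"wy": 0,"wz": 0,"fingers": 1}
    - {"dx": 0,"dy": 0,"dz": 0,"wx": 0,"wy": 0,"wz": 0,"fingers": 1}
    - {"dx": 0,"dy": 0,"dz": 0,"wx": 0,"wy": 0,"wz": 0,"fingers": 1}

```text
clock: 7.5
eef_pos: [632.1, -73.4, 24.7]
tool_rot: [-3.114, 1.571, -3.117]
force: [-0.6, -0.5, -1.6]
width: 16.8
```

Call:
servo_tool:
  rows:
    - {"dx": 0.0015,"dy": 0.001,"dz": 0,"wx": 0,"wy": 0,"wz": 0,"fingers": 1}
    - {"dx": 0,"dy": 0,"dz": 0,"wx": 0,"wy": 0,"wz": 0,"fingers": 1}

```text
clock: 7.75
eef_pos: [632.2, -73.1, 24.2]
tool_rot: [-1.039, 1.57, -1.042]
force: [-1.1, -0.3, 2.4]
width: 16.8
```

Call:
servo_tool:
  rows:
    - {"dx": 0,"dy": 0,"dz": 0,"wx": 0,"wy": 0,"wz": 0,"fingers": 0.6}
    - {"dx": 0,"dy": 0,"dz": 0,"wx": 0,"wy": 0,"wz": 0,"fingers": 0.4}
    - {"dx": 0,"dy": 0,"dz": 0,"wx": 0,"wy": 0,"wz": 0,"fingers": 0.2}
    - {"dx": 0,"dy": 0,"dz": 0,"wx": 0,"wy": 0,"wz": 0,"fingers": 0}
    - {"dx": -0.02,"dy": 0,"dz": 0,"wx": 0,"wy": 0,"wz": 0,"fingers": 0}

```text
clock: 8.38
eef_pos: [631.1, -72.4, 38.4]
tool_rot: [2.987, 1.568, 2.984]
force: [1.0, -0.2, 0.1]
width: 85.2
```

Call:
servo_tool:
  rows:
    - {"dx": -0.05,"dy": 0,"dz": 0,"wx": 0,"wy": 0,"wz": 0,"fingers": 0}
    - {"dx": -0.05,"dy": 0,"dz": 0,"wx": 0,"wy": 0,"wz": 0,"fingers": 0}
    - {"dx": 0,"dy": -0.04,"dz": -0.05,"wx": 0,"wy": 0,"wz": 0,"fingers": 0}
    - {"dx": 0,"dy": -0.04,"dz": -0.05,"wx": 0,"wy": 0,"wz": 0,"fingers": 0}
    - {"dx": 0,"dy": 0,"dz": 0,"wx": 0,"wy": 0,"wz": 0,"fingers": 0}

```text
clock: 9.0
eef_pos: [553.9, -136.2, 115.4]
tool_rot: [-2.241, 1.569, -2.25]
force: [0.2, 0.6, 0.7]
width: 85.0
```

Run:
```python
from h import *
delta([454,-138,10],0.0)
save('wrist','w5.png'); c=cam('wrist')
for l in ['pad_a','punch_18']:
  for d in ctrl.silhouettes(l,'wrist')[:8]:
        ys,xs=np.nonzero(d['region']); m=(xs.mean(),ys.mean())
        print(l,round(d['conf'],2),np.round(d['extent']),len(xs),np.round(back('wrist',m,15 if 'pad' in l else 25,c),1))
```

```text
pos [ 553.9 -136.2  115.4] w 85.0 clk 9.0 F [0.2 0.6 0.7]
toolaxes cols [[-0.001, 0.009, 1.0], [-0.002, 1.0, -0.009], [-1.0, -0.002, -0.001]]
dxyz units [ 0.1407 -0.0035 -0.133 ]
rotvec units(6deg) [-0.09  -0.012  0.015]
pad_a 0.93 [384. 122.  87.  86.] 4234 [628.8 -70.3  15. ]
pad_a 0.71 [402.  23.  89.  46.] 3142 [637.9  -5.8  15. ]
punch_18 0.89 [402. 125.  57.  34.] 1455 [643.  -71.6  25. ]
punch_18 0.67 [178. 336.  31.  74.] 1241 [ 476.1 -237.6   25. ]
punch_18 0.64 [44. 17. 77. 34.] 1505 [417.9  -3.3  25. ]
punch_18 0.63 [153.  69.  81.  72.] 4568 [478.1 -37.8  25. ]
punch_18 0.59 [ 32. 209.  64.  52.] 2520 [ 378.4 -126.6   25. ]
```

View pics/w5.png

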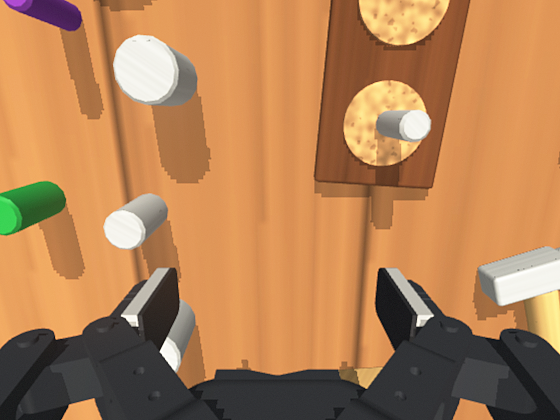

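Run:
```python
from h import *
im=cv2.imread('pics/w5.png'); cv2.imwrite('pics/w5c.png',cv2.resize(im[60:190,310:460],None,fx=4,fy=4,interpolation=cv2.INTER_CUBIC))
c=cam('wrist')
print(np.round(back('wrist',(415,125.5),65,c),1),np.round(back('wrist',(386,123),15,c),1),'28',np.round(back('wrist',(125.5,230.5),50,c),1),'38',np.round(back('wrist',(146,69.5),50,c),1))
print(np.array2string(np.round(proj('wrist',(632,-72,15)))))
```

```text
[636.4 -68.2  65. ] [635.9 -68.5  15. ] 28 [ 459.8 -135.4   50. ] 38 [484.4 -37.4  50. ]
[380. 128.]
```

View pics/w5c.png

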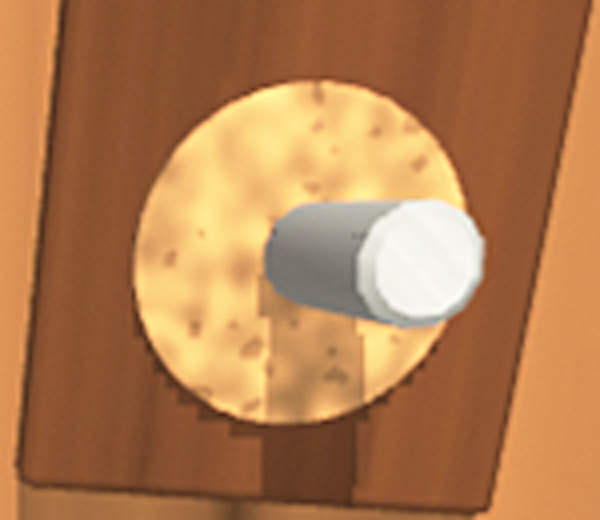

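Punch_18 stands centred on pad_d: the wrist view puts the pad centre and the punch axis within about 0.5 mm of each other. Next is punch_28, the grey one at (125,231); the green one at (10,215) stays.

Call:
servo_tool:
  rows:
    - {"dx": 0,"dy": -0.004,"dz": -0.05,"wx": -0.09,"wy": 0,"wz": 0,"fingers": 0}
    - {"dx": 0,"dy": 0,"dz": -0.05,"wx": 0,"wy": 0,"wz": 0,"fingers": 0}
    - {"dx": 0,"dy": 0,"dz": -0.034,"wx": 0,"wy": 0,"wz": 0,"fingers": 0}
    - {"dx": 0,"dy": 0,"dz": 0,"wx": 0,"wy": 0,"wz": 0,"fingers": 0}
    - {"dx": 0,"dy": 0,"dz": 0,"wx": 0,"wy": 0,"wz": 0,"fingers": 0}

```text
clock: 9.78
eef_pos: [458.8, -135.3, 114.1]
tool_rot: [-0.144, 1.568, -0.136]
force: [0.4, -0.5, 0.9]
width: 85.2
```

Call:
servo_tool:
  rows:
    - {"dx": 0,"dy": 0,"dz": 0,"wx": 0,"wy": 0,"wz": 0,"fingers": 0}

```text
clock: 9.9
eef_pos: [458.3, -135.5, 113.9]
tool_rot: [-0.219, 1.569, -0.211]
force: [-0.1, -0.1, 0.2]
width: 85.3
```

Run:
```python
from h import *
delta([454.5,-138.5,9],0.0)
save('wrist','w6.png'); c=cam('wrist')
for l in ['punch_18']:
  for d in ctrl.silhouettes(l,'wrist')[:8]:
        ys,xs=np.nonzero(d['region']); m=(xs.mean(),ys.mean())
        print(l,round(d['conf'],2),np.round(d['extent']),len(xs),np.round(back('wrist',m,15 if 'pad' in l else 25,c),1))
```

```text
pos [ 458.3 -135.5  113.9] w 85.3 clk 9.9 F [-0.1 -0.1  0.2]
toolaxes cols [[0.002, -0.008, 1.0], [-0.0, 1.0, 0.008], [-1.0, -0.0, 0.002]]
dxyz units [ 0.1399 -0.004  -0.0053]
rotvec units(6deg) [0.076 0.015 0.003]
punch_18 0.97 [205.  14.  36.  27.] 755 [414.5  -6.1  25. ]
punch_18 0.91 [268. 222.  45.  54.] 1880 [ 452.2 -141.6   25. ]
punch_18 0.82 [275. 336.  60.  76.] 4185 [ 456.6 -240.5   25. ]
punch_18 0.81 [536. 130.  49.  29.] 1231 [633.9 -73.6  25. ]
punch_18 0.79 [311.  70.  67.  69.] 3717 [480.3 -38.9  25. ]
punch_18 0.61 [152. 207.  62.  50.] 2307 [ 370.2 -130.1   25. ]
punch_18 0.35 [518. 128.  85.  84.] 4366 [618.  -72.7  25. ]
```

View pics/w6.png

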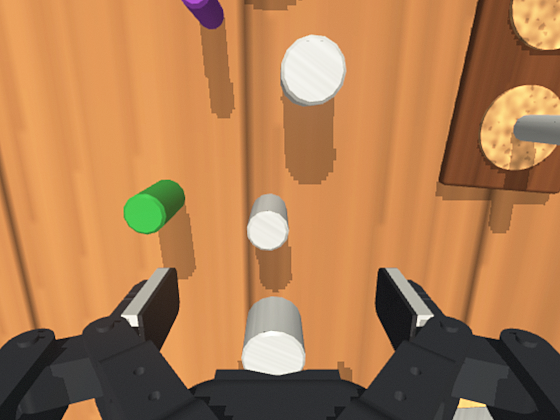

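Run:
```python
from h import *
c=cam('wrist')
print('28',np.round(back('wrist',(267.5,230),50,c),1),'38',np.round(back('wrist',(313.5,69.5),50,c),1),'48',np.round(back('wrist',(274.5,354),50,c),1),'green top',np.round(back('wrist',(145,213),50,c),1))
```

```text
28 [ 452.3 -138.9   50. ] 38 [478.6 -41.3  50. ] 48 [ 457.4 -235.9   50. ] green top [ 373.3 -127.8   50. ]
```

Call:
servo_tool:
  rows:
    - {"dx": 0.04,"dy": -0.0044,"dz": -0.0067,"wx": 0.07,"wy": 0,"wz": 0,"fingers": 0}
    - {"dx": 0.05,"dy": 0,"dz": 0,"wx": 0,"wy": 0,"wz": 0,"fingers": 0}
    - {"dx": 0.03,"dy": 0,"dz": 0,"wx": 0,"wy": 0,"wz": 0,"fingers": 0}
    - {"dx": 0.02,"dy": 0,"dz": 0,"wx": 0,"wy": 0,"wz": 0,"fingers": 0}
    - {"dx": 0,"dy": 0,"dz": 0,"wx": 0,"wy": 0,"wz": 0,"fingers": 0}

```text
clock: 10.62
eef_pos: [451.1, -138.9, 7.9]
tool_rot: [2.993, 1.569, 2.992]
force: [0.3, 0.5, -0.9]
width: 85.3
```

Call:
servo_tool:
  rows:
    - {"dx": 0,"dy": 0,"dz": 0,"wx": 0,"wy": 0,"wz": 0,"fingers": 0}

```text
clock: 10.75
eef_pos: [452.0, -139.2, 9.3]
tool_rot: [-0.535, 1.57, -0.536]
force: [0.1, 0.7, 0.3]
width: 85.6
```

Call:
servo_tool:
  rows:
    - {"dx": 0,"dy": 0,"dz": 0,"wx": 0,"wy": 0,"wz": 0,"fingers": 1}
    - {"dx": 0,"dy": 0,"dz": 0,"wx": 0,"wy": 0,"wz": 0,"fingers": 1}
    - {"dx": 0,"dy": 0,"dz": 0,"wx": 0,"wy": 0,"wz": 0,"fingers": 1}
    - {"dx": 0,"dy": 0,"dz": 0,"wx": 0,"wy": 0,"wz": 0,"fingers": 1}
    - {"dx": 0,"dy": 0,"dz": 0,"wx": 0,"wy": 0,"wz": 0,"fingers": 1}

```text
clock: 11.38
eef_pos: [451.8, -139.1, 9.4]
tool_rot: [-0.022, 1.57, -0.023]
force: [-1.0, -0.1, 4.4]
width: 26.1
```

Run:
```python
from h import *
delta([638,7.2,100],0.0)
save('wrist','w7.png')
```

```text
pos [ 451.8 -139.1    9.4] w 26.1 clk 11.38 F [-1.  -0.1  4.4]
toolaxes cols [[0.001, 0.001, 1.0], [-0.0, 1.0, -0.001], [-1.0, -0.0, 0.001]]
dxyz units [-0.1206  0.1953  0.2482]
rotvec units(6deg) [-0.008  0.008  0.   ]
```

View pics/w7.png

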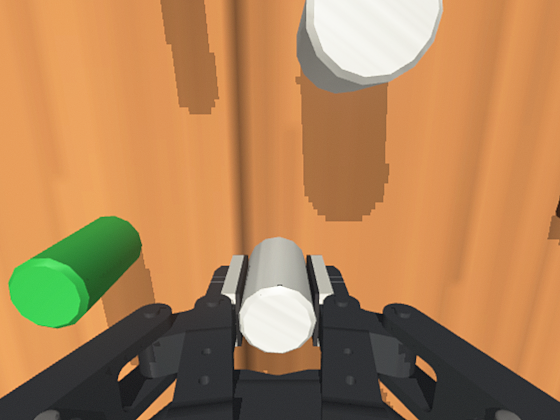

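Call:
servo_tool:
  rows:
    - {"dx": -0.03,"dy": 0,"dz": 0,"wx": 0,"wy": 0,"wz": 0,"fingers": 1}
    - {"dx": -0.06,"dy": 0,"dz": 0,"wx": 0,"wy": 0,"wz": 0,"fingers": 1}
    - {"dx": -0.04,"dy": 0.02,"dz": 0.02,"wx": 0,"wy": 0,"wz": 0,"fingers": 1}
    - {"dx": 0,"dy": 0.045,"dz": 0.055,"wx": 0,"wy": 0,"wz": 0,"fingers": 1}
    - {"dx": 0,"dy": 0.045,"dz": 0.055,"wx": 0,"wy": 0,"wz": 0,"fingers": 1}

```text
clock: 12.05
eef_pos: [549.9, -55.7, 107.0]
tool_rot: [-0.094, 1.57, -0.096]
force: [0.2, -0.6, -3.0]
width: 26.4
```

Call:
servo_tool:
  rows:
    - {"dx": 0,"dy": 0.04,"dz": 0.055,"wx": 0,"wy": 0,"wz": 0,"fingers": 1}
    - {"dx": 0,"dy": 0.03,"dz": 0.04,"wx": 0,"wy": 0,"wz": 0,"fingers": 1}
    - {"dx": 0.02,"dy": 0.0147,"dz": 0.023,"wx": 0,"wy": 0,"wz": 0,"fingers": 1}
    - {"dx": 0.04,"dy": 0,"dz": 0,"wx": 0,"wy": 0,"wz": 0,"fingers": 1}
    - {"dx": 0,"dy": 0,"dz": 0,"wx": 0,"wy": 0,"wz": 0,"fingers": 1}

```text
clock: 12.68
eef_pos: [634.6, 7.3, 58.7]
tool_rot: [3.113, 1.564, 3.113]
force: [-0.5, -0.2, -2.4]
width: 26.5
```

Call:
servo_tool:
  rows:
    - {"dx": 0,"dy": 0,"dz": 0,"wx": 0,"wy": 0,"wz": 0,"fingers": 1}
    - {"dx": 0,"dy": 0,"dz": 0,"wx": 0,"wy": 0,"wz": 0,"fingers": 1}

```text
clock: 12.92
eef_pos: [638.3, 6.4, 62.7]
tool_rot: [-0.032, 1.569, -0.034]
force: [0.8, -1.1, -2.2]
width: 26.7
```

Run:
```python
from h import *
delta([638,6.8,24.8],0.0)
```

```text
pos [638.3   6.4  62.7] w 26.7 clk 12.93 F [ 0.8 -1.1 -2.2]
toolaxes cols [[0.002, 0.001, 1.0], [-0.0, 1.0, -0.001], [-1.0, -0.0, 0.002]]
dxyz units [ 0.0506  0.0005 -0.0004]
rotvec units(6deg) [-0.014  0.018  0.001]
```

Call:
servo_tool:
  rows:
    - {"dx": 0.02,"dy": 0.0005,"dz": -0.0004,"wx": 0,"wy": 0,"wz": 0,"fingers": 1}
    - {"dx": 0.02,"dy": 0,"dz": 0,"wx": 0,"wy": 0,"wz": 0,"fingers": 1}
    - {"dx": 0.01,"dy": 0,"dz": 0,"wx": 0,"wy": 0,"wz": 0,"fingers": 1}
    - {"dx": 0,"dy": 0,"dz": 0,"wx": 0,"wy": 0,"wz": 0,"fingers": 1}
    - {"dx": 0,"dy": 0,"dz": 0,"wx": 0,"wy": 0,"wz": 0,"fingers": 1}

```text
clock: 13.55
eef_pos: [636.1, 7.5, 24.5]
tool_rot: [2.66, 1.568, 2.659]
force: [-4.6, 0.9, 7.7]
width: 26.9
```

Call:
servo_tool:
  rows:
    - {"dx": -0.001,"dy": 0,"dz": 0.001,"wx": 0,"wy": 0,"wz": 0,"fingers": 1}
    - {"dx": 0,"dy": 0,"dz": 0,"wx": 0,"wy": 0,"wz": 0,"fingers": 1}

```text
clock: 13.8
eef_pos: [637.2, 7.3, 24.6]
tool_rot: [2.862, 1.569, 2.861]
force: [-4.6, 0.7, 5.1]
width: 26.6
```

Release, lift and head for punch_38 at about (480,−41).

Call:
servo_tool:
  rows:
    - {"dx": 0,"dy": 0,"dz": 0,"wx": 0,"wy": 0,"wz": 0,"fingers": 0.5}
    - {"dx": 0,"dy": 0,"dz": 0,"wx": 0,"wy": 0,"wz": 0,"fingers": 0.3}
    - {"dx": 0,"dy": 0,"dz": 0,"wx": 0,"wy": 0,"wz": 0,"fingers": 0.1}
    - {"dx": 0,"dy": 0,"dz": 0,"wx": 0,"wy": 0,"wz": 0,"fingers": 0}
    - {"dx": -0.02,"dy": 0,"dz": 0,"wx": 0,"wy": 0,"wz": 0,"fingers": 0}

```text
clock: 14.42
eef_pos: [637.1, 7.3, 39.1]
tool_rot: [3.113, 1.568, 3.112]
force: [0.7, -0.8, -0.9]
width: 85.6
```

Call:
servo_tool:
  rows:
    - {"dx": -0.05,"dy": 0,"dz": 0,"wx": 0,"wy": 0,"wz": 0,"fingers": 0}
    - {"dx": -0.05,"dy": 0,"dz": 0,"wx": 0,"wy": 0,"wz": 0,"fingers": 0}
    - {"dx": 0,"dy": -0.02,"dz": -0.06,"wx": 0,"wy": 0,"wz": 0,"fingers": 0}
    - {"dx": 0,"dy": -0.03,"dz": -0.06,"wx": 0,"wy": 0,"wz": 0,"fingers": 0}
    - {"dx": 0,"dy": -0.014,"dz": -0.06,"wx": 0,"wy": 0,"wz": 0,"fingers": 0}

```text
clock: 15.05
eef_pos: [502.1, -42.2, 116.0]
tool_rot: [-0.372, 1.568, -0.374]
force: [-0.2, -0.0, 0.2]
width: 85.4
```

Call:
servo_tool:
  rows:
    - {"dx": 0,"dy": 0,"dz": -0.03,"wx": 0,"wy": 0,"wz": 0,"fingers": 0}
    - {"dx": 0,"dy": 0,"dz": 0,"wx": 0,"wy": 0,"wz": 0,"fingers": 0}
    - {"dx": 0,"dy": 0,"dz": 0,"wx": 0,"wy": 0,"wz": 0,"fingers": 0}
    - {"dx": 0,"dy": 0,"dz": 0,"wx": 0,"wy": 0,"wz": 0,"fingers": 0}

```text
clock: 15.55
eef_pos: [482.0, -40.6, 114.8]
tool_rot: [-0.199, 1.569, -0.199]
force: [1.1, -0.5, 0.2]
width: 85.3
```

Run:
```python
from h import *
delta([479.6,-41,9],0.0)
save('wrist','w8.png'); c=cam('wrist')
for l in ['pad_a','punch_18']:
  for d in ctrl.silhouettes(l,'wrist')[:8]:
        ys,xs=np.nonzero(d['region']); m=(xs.mean(),ys.mean())
        print(l,round(d['conf'],2),np.round(d['extent']),len(xs),np.round(back('wrist',m,15 if 'pad' in l else 25,c),1))
```

```text
pos [482.  -40.6 114.8] w 85.3 clk 15.55 F [ 1.1 -0.5  0.2]
toolaxes cols [[0.002, -0.0, 1.0], [-0.0, 1.0, 0.0], [-1.0, -0.0, 0.002]]
dxyz units [ 0.1411 -0.0005 -0.0035]
rotvec units(6deg) [0.    0.015 0.003]
pad_a 0.75 [488. 147.  82.  79.] 3279 [628.1   7.7  15. ]
pad_a 0.75 [464. 249.  78.  71.] 3160 [626.  -70.5  15. ]
pad_a 0.68 [518.  38.  84.  73.] 5284 [639.4  79.9  15. ]
punch_18 0.89 [518. 154.  84.  47.] 3581 [649.9   4.9  25. ]
punch_18 0.86 [175. 161.  45.  36.] 1109 [410.6  -2.   25. ]
punch_18 0.72 [270. 214.  56.  69.] 3084 [478.4 -43.7  25. ]
punch_18 0.63 [490. 267.  65.  54.] 1742 [645.3 -82.2  25. ]
punch_18 0.52 [349.   7.  25.   6.] 166 [525.5  93.9  25. ]
```

View pics/w8.png

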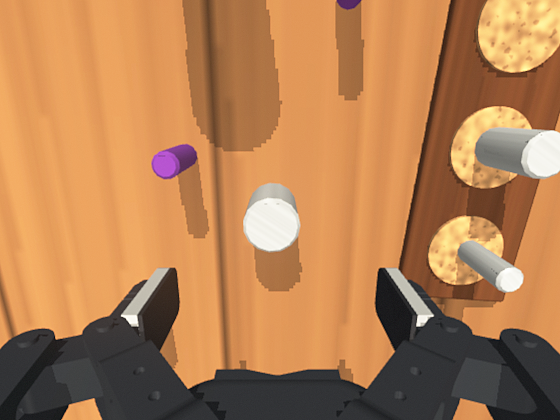

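Run:
```python
from h import *
c=cam('wrist')
print('38',np.round(back('wrist',(271.5,224),50,c),1),'28',np.round(back('wrist',(546,154),65,c),1),'padc',np.round(back('wrist',(491.5,147.5),15,c),1),'18',np.round(back('wrist',(509,279),65,c),1),'padd',np.round(back('wrist',(466.5,250),15,c),1),'padb',np.round(back('wrist',(519,33),15,c),1))
```

```text
38 [478.5 -39.9  50. ] 28 [635.4   7.3  65. ] padc [635.3   5.8  15. ] 18 [630.  -71.8  65. ] padd [630.2 -73.3  15. ] padb [639.7  79.5  15. ]
```

Call:
servo_tool:
  rows:
    - {"dx": 0.04,"dy": 0,"dz": -0.004,"wx": 0,"wy": 0,"wz": 0,"fingers": 0}
    - {"dx": 0.05,"dy": 0,"dz": 0,"wx": 0,"wy": 0,"wz": 0,"fingers": 0}
    - {"dx": 0.03,"dy": 0,"dz": 0,"wx": 0,"wy": 0,"wz": 0,"fingers": 0}
    - {"dx": 0.021,"dy": 0,"dz": 0,"wx": 0,"wy": 0,"wz": 0,"fingers": 0}
    - {"dx": 0,"dy": 0,"dz": 0,"wx": 0,"wy": 0,"wz": 0,"fingers": 0}

```text
clock: 16.32
eef_pos: [477.1, -40.7, 8.1]
tool_rot: [3.011, 1.569, 3.01]
force: [-0.1, -0.3, 0.7]
width: 85.4
```

Call:
servo_tool:
  rows:
    - {"dx": 0,"dy": 0,"dz": 0,"wx": 0,"wy": 0,"wz": 0,"fingers": 1}
    - {"dx": 0,"dy": 0,"dz": 0,"wx": 0,"wy": 0,"wz": 0,"fingers": 1}
    - {"dx": 0,"dy": 0,"dz": 0,"wx": 0,"wy": 0,"wz": 0,"fingers": 1}
    - {"dx": 0,"dy": 0,"dz": 0,"wx": 0,"wy": 0,"wz": 0,"fingers": 1}
    - {"dx": 0,"dy": 0,"dz": 0,"wx": 0,"wy": 0,"wz": 0,"fingers": 1}

```text
clock: 16.95
eef_pos: [478.3, -40.6, 9.9]
tool_rot: [0.046, 1.569, 0.045]
force: [-0.0, -0.5, 6.6]
width: 37.1
```

Run:
```python
from h import *
delta([643.3,86.7,100],0.0)
c=cam('wrist')
save('wrist','w9.png')
```

```text
pos [478.3 -40.6   9.9] w 37.1 clk 16.95 F [-0.  -0.5  6.6]
toolaxes cols [[0.002, 0.001, 1.0], [0.0, 1.0, -0.001], [-1.0, 0.0, 0.002]]
dxyz units [-0.1197  0.1699  0.2201]
rotvec units(6deg) [-0.006  0.019 -0.001]
```

View pics/w9.png

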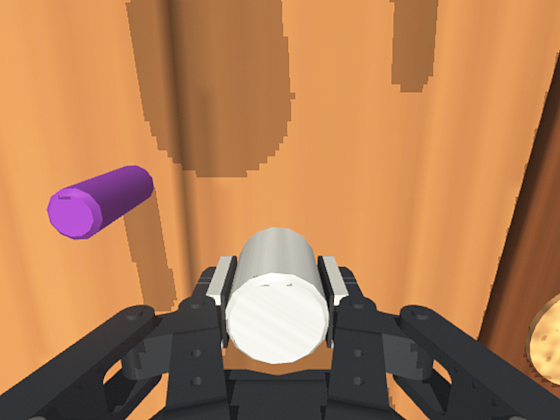

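Call:
servo_tool:
  rows:
    - {"dx": -0.03,"dy": 0,"dz": 0,"wx": 0,"wy": 0,"wz": 0,"fingers": 1}
    - {"dx": -0.06,"dy": 0,"dz": 0,"wx": 0,"wy": 0,"wz": 0,"fingers": 1}
    - {"dx": -0.04,"dy": 0.02,"dz": 0.025,"wx": 0,"wy": 0,"wz": 0,"fingers": 1}
    - {"dx": 0,"dy": 0.04,"dz": 0.05,"wx": 0,"wy": 0,"wz": 0,"fingers": 1}
    - {"dx": 0,"dy": 0.04,"dz": 0.05,"wx": 0,"wy": 0,"wz": 0,"fingers": 1}

```text
clock: 17.62
eef_pos: [572.0, 35.4, 107.1]
tool_rot: [0.792, 1.57, 0.791]
force: [0.7, 0.1, -3.8]
width: 36.9
```

Call:
servo_tool:
  rows:
    - {"dx": 0,"dy": 0.04,"dz": 0.05,"wx": 0,"wy": 0,"wz": 0,"fingers": 1}
    - {"dx": 0,"dy": 0.02,"dz": 0.03,"wx": 0,"wy": 0,"wz": 0,"fingers": 1}
    - {"dx": 0.02,"dy": 0.0088,"dz": 0.015,"wx": 0,"wy": 0,"wz": 0,"fingers": 1}
    - {"dx": 0.04,"dy": 0,"dz": 0,"wx": 0,"wy": 0,"wz": 0,"fingers": 1}
    - {"dx": 0,"dy": 0,"dz": 0,"wx": 0,"wy": 0,"wz": 0,"fingers": 1}

```text
clock: 18.25
eef_pos: [638.6, 84.9, 58.0]
tool_rot: [-3.024, 1.562, -3.026]
force: [-0.5, 0.2, -4.0]
width: 36.7
```

Call:
servo_tool:
  rows:
    - {"dx": 0,"dy": 0,"dz": 0,"wx": 0,"wy": 0,"wz": 0,"fingers": 1}
    - {"dx": 0,"dy": 0,"dz": 0,"wx": 0,"wy": 0,"wz": 0,"fingers": 1}
    - {"dx": 0,"dy": 0,"dz": 0,"wx": 0,"wy": 0,"wz": 0,"fingers": 1}

```text
clock: 18.62
eef_pos: [643.1, 85.7, 62.4]
tool_rot: [0.232, 1.569, 0.231]
force: [0.2, 1.3, -4.6]
width: 36.3
```

Run:
```python
from h import *
delta([643.3,86,25.3],0.0)
```

```text
pos [643.1  85.7  62.4] w 36.3 clk 18.62 F [ 0.2  1.3 -4.6]
toolaxes cols [[0.001, 0.001, 1.0], [0.0, 1.0, -0.001], [-1.0, 0.0, 0.001]]
dxyz units [0.0495 0.0004 0.0002]
rotvec units(6deg) [-0.01   0.013 -0.003]
```

Call:
servo_tool:
  rows:
    - {"dx": 0.02,"dy": 0.0004,"dz": 0.0002,"wx": 0,"wy": 0,"wz": 0,"fingers": 1}
    - {"dx": 0.02,"dy": 0,"dz": 0,"wx": 0,"wy": 0,"wz": 0,"fingers": 1}
    - {"dx": 0.007,"dy": 0,"dz": 0,"wx": 0,"wy": 0,"wz": 0,"fingers": 1}
    - {"dx": 0,"dy": 0,"dz": 0,"wx": 0,"wy": 0,"wz": 0,"fingers": 1}
    - {"dx": 0,"dy": 0,"dz": 0,"wx": 0,"wy": 0,"wz": 0,"fingers": 1}

```text
clock: 19.25
eef_pos: [642.8, 86.0, 25.8]
tool_rot: [-1.978, 1.571, -1.979]
force: [-0.5, 0.7, -3.8]
width: 36.7
```

Call:
servo_tool:
  rows:
    - {"dx": 0.001,"dy": 0,"dz": 0,"wx": 0,"wy": 0,"wz": 0,"fingers": 1}
    - {"dx": 0.001,"dy": 0,"dz": 0,"wx": 0,"wy": 0,"wz": 0,"fingers": 1}

```text
clock: 19.5
eef_pos: [642.9, 86.1, 25.0]
tool_rot: [1.078, 1.571, 1.077]
force: [-1.9, 1.0, 3.4]
width: 37.1
```

Contact; release. Then I go to the 48 at about (458,−237), lifting high over the punches already standing.

Call:
servo_tool:
  rows:
    - {"dx": 0,"dy": 0,"dz": 0,"wx": 0,"wy": 0,"wz": 0,"fingers": 0.4}
    - {"dx": 0,"dy": 0,"dz": 0,"wx": 0,"wy": 0,"wz": 0,"fingers": 0.2}
    - {"dx": 0,"dy": 0,"dz": 0,"wx": 0,"wy": 0,"wz": 0,"fingers": 0}
    - {"dx": 0,"dy": 0,"dz": 0,"wx": 0,"wy": 0,"wz": 0,"fingers": 0}
    - {"dx": -0.02,"dy": 0,"dz": 0,"wx": 0,"wy": 0,"wz": 0,"fingers": 0}

```text
clock: 20.12
eef_pos: [641.7, 86.1, 39.2]
tool_rot: [-3.076, 1.568, -3.077]
force: [-0.1, -0.1, 0.4]
width: 85.3
```

Call:
servo_tool:
  rows:
    - {"dx": -0.05,"dy": 0,"dz": 0,"wx": 0,"wy": 0,"wz": 0,"fingers": 0}
    - {"dx": -0.06,"dy": 0,"dz": 0,"wx": 0,"wy": 0,"wz": 0,"fingers": 0}
    - {"dx": 0,"dy": -0.05,"dz": -0.035,"wx": 0,"wy": 0,"wz": 0,"fingers": 0}
    - {"dx": 0,"dy": -0.06,"dz": -0.035,"wx": 0,"wy": 0,"wz": 0,"fingers": 0}
    - {"dx": 0,"dy": -0.06,"dz": -0.035,"wx": 0,"wy": 0,"wz": 0,"fingers": 0}

```text
clock: 20.75
eef_pos: [563.5, -42.6, 123.5]
tool_rot: [-0.149, 1.569, -0.149]
force: [-0.0, -0.9, 0.3]
width: 85.2
```

Call:
servo_tool:
  rows:
    - {"dx": 0,"dy": -0.06,"dz": -0.035,"wx": 0,"wy": 0,"wz": 0,"fingers": 0}
    - {"dx": 0,"dy": -0.06,"dz": -0.035,"wx": 0,"wy": 0,"wz": 0,"fingers": 0}
    - {"dx": 0,"dy": -0.06,"dz": -0.035,"wx": 0,"wy": 0,"wz": 0,"fingers": 0}
    - {"dx": 0,"dy": -0.05,"dz": -0.025,"wx": 0,"wy": 0,"wz": 0,"fingers": 0}
    - {"dx": 0,"dy": -0.03,"dz": -0.012,"wx": 0,"wy": 0,"wz": 0,"fingers": 0}

```text
clock: 21.38
eef_pos: [456.0, -239.0, 123.4]
tool_rot: [-0.874, 1.569, -0.878]
force: [0.5, 0.9, 1.2]
width: 85.4
```

Call:
servo_tool:
  rows:
    - {"dx": 0,"dy": 0,"dz": 0,"wx": 0,"wy": 0,"wz": 0,"fingers": 0}
    - {"dx": 0,"dy": 0,"dz": 0,"wx": 0,"wy": 0,"wz": 0,"fingers": 0}
    - {"dx": 0,"dy": 0,"dz": 0,"wx": 0,"wy": 0,"wz": 0,"fingers": 0}
    - {"dx": 0,"dy": 0,"dz": 0,"wx": 0,"wy": 0,"wz": 0,"fingers": 0}

```text
clock: 21.88
eef_pos: [457.7, -235.2, 122.2]
tool_rot: [1.624, 1.57, 1.625]
force: [0.7, -0.6, 0.1]
width: 85.5
```

Run:
```python
from h import *
delta([457.5,-238,10],0.0)
save('wrist','w10.png'); save('top','top2.png')
```

```text
pos [ 457.7 -235.2  122.2] w 85.5 clk 21.88 F [ 0.7 -0.6  0.1]
toolaxes cols [[-0.0, -0.001, 1.0], [0.0, 1.0, 0.001], [-1.0, 0.0, -0.0]]
dxyz units [ 0.1495 -0.0038 -0.0003]
rotvec units(6deg) [ 0.01  -0.    -0.004]
```

View pics/w10.png

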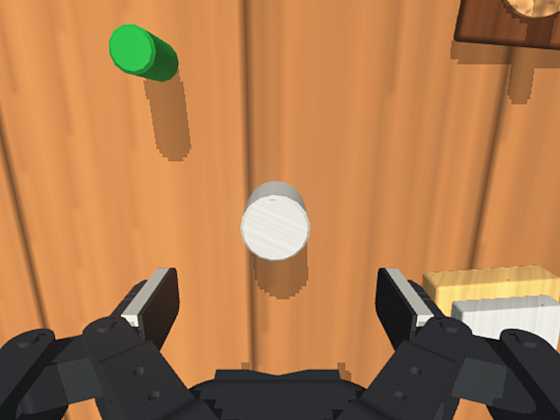

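View pics/top2.png

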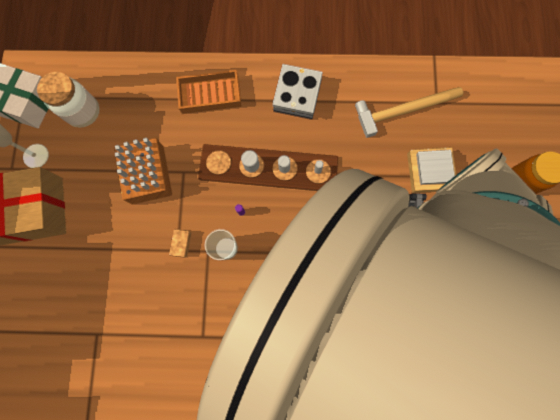

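Run:
```python
from h import *
c=cam('wrist')
print('48',np.round(back('wrist',(275.5,228),50,c),1))
```

```text
48 [ 457.4 -240.4   50. ]
```

Call:
servo_tool:
  rows:
    - {"dx": 0.04,"dy": -0.006,"dz": 0,"wx": 0,"wy": 0,"wz": 0,"fingers": 0}
    - {"dx": 0.05,"dy": 0,"dz": 0,"wx": 0,"wy": 0,"wz": 0,"fingers": 0}
    - {"dx": 0.035,"dy": 0,"dz": 0,"wx": 0,"wy": 0,"wz": 0,"fingers": 0}
    - {"dx": 0.024,"dy": 0,"dz": 0,"wx": 0,"wy": 0,"wz": 0,"fingers": 0}
    - {"dx": 0,"dy": 0,"dz": 0,"wx": 0,"wy": 0,"wz": 0,"fingers": 0}

```text
clock: 22.6
eef_pos: [456.4, -240.2, 9.3]
tool_rot: [2.616, 1.568, 2.615]
force: [-0.0, -0.0, 0.1]
width: 85.7
```

Call:
servo_tool:
  rows:
    - {"dx": 0,"dy": 0,"dz": 0,"wx": 0,"wy": 0,"wz": 0,"fingers": 0}

```text
clock: 22.72
eef_pos: [457.6, -241.0, 10.9]
tool_rot: [-0.689, 1.57, -0.69]
force: [-0.1, -0.3, 0.0]
width: 85.6
```

Call:
servo_tool:
  rows:
    - {"dx": 0,"dy": 0,"dz": 0,"wx": 0,"wy": 0,"wz": 0,"fingers": 1}
    - {"dx": 0,"dy": 0,"dz": 0,"wx": 0,"wy": 0,"wz": 0,"fingers": 1}
    - {"dx": 0,"dy": 0,"dz": 0,"wx": 0,"wy": 0,"wz": 0,"fingers": 1}
    - {"dx": 0,"dy": 0,"dz": 0,"wx": 0,"wy": 0,"wz": 0,"fingers": 1}
    - {"dx": 0,"dy": 0,"dz": 0,"wx": 0,"wy": 0,"wz": 0,"fingers": 1}

```text
clock: 23.35
eef_pos: [457.1, -240.8, 11.3]
tool_rot: [0.437, 1.57, 0.436]
force: [-1.7, 0.7, 6.4]
width: 46.6
```

Run:
```python
from h import *
delta([648.5,165.3,130],0.0)
save('wrist','w11.png')
```

```text
pos [ 457.1 -240.8   11.3] w 46.6 clk 23.35 F [-1.7  0.7  6.4]
toolaxes cols [[0.0, 0.001, 1.0], [0.0, 1.0, -0.001], [-1.0, 0.0, 0.0]]
dxyz units [-0.1581  0.5417  0.2548]
rotvec units(6deg) [-0.008  0.003 -0.001]
```

View pics/w11.png

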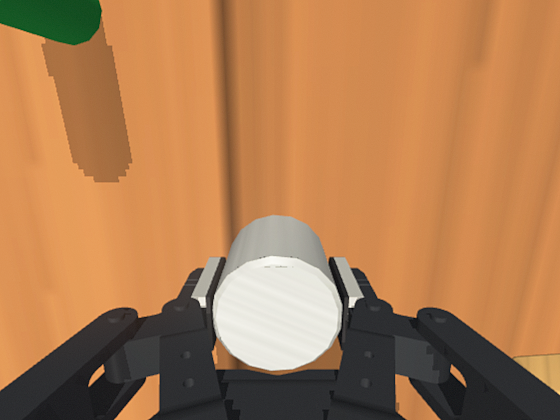

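Run:
```python
from h import *
im=cv2.imread('pics/w11.png')
c=cam('wrist')
_,p,_=pose()
print(p,np.round(back('wrist',(277.5,313.5),50,c),1),np.round(back('wrist',(277.5,370.5),50,c),1),np.round(back('wrist',(277.5,256.5),50,c),1))
```

```text
[ 457.05944197 -240.74588648   11.27602014] [ 458.2 -238.6   50. ] [ 458.2 -263.3   50. ] [ 458.2 -216.5   50. ]
```

Call:
servo_tool:
  rows:
    - {"dx": -0.03,"dy": 0,"dz": 0,"wx": 0,"wy": 0,"wz": 0,"fingers": 1}
    - {"dx": -0.06,"dy": 0,"dz": 0,"wx": 0,"wy": 0,"wz": 0,"fingers": 1}
    - {"dx": -0.06,"dy": 0.02,"dz": 0.01,"wx": 0,"wy": 0,"wz": 0,"fingers": 1}
    - {"dx": -0.02,"dy": 0.04,"dz": 0.02,"wx": 0,"wy": 0,"wz": 0,"fingers": 1}
    - {"dx": 0,"dy": 0.055,"dz": 0.026,"wx": 0,"wy": 0,"wz": 0,"fingers": 1}

```text
clock: 24.02
eef_pos: [499.7, -154.8, 139.2]
tool_rot: [-0.534, 1.569, -0.537]
force: [0.7, 0.1, -5.7]
width: 46.7
```

Call:
servo_tool:
  rows:
    - {"dx": 0,"dy": 0.055,"dz": 0.026,"wx": 0,"wy": 0,"wz": 0,"fingers": 1}
    - {"dx": 0,"dy": 0.055,"dz": 0.026,"wx": 0,"wy": 0,"wz": 0,"fingers": 1}
    - {"dx": 0,"dy": 0.055,"dz": 0.026,"wx": 0,"wy": 0,"wz": 0,"fingers": 1}
    - {"dx": 0,"dy": 0.055,"dz": 0.026,"wx": 0,"wy": 0,"wz": 0,"fingers": 1}
    - {"dx": 0,"dy": 0.055,"dz": 0.026,"wx": 0,"wy": 0,"wz": 0,"fingers": 1}

```text
clock: 24.65
eef_pos: [596.1, 53.4, 137.0]
tool_rot: [-3.105, 1.568, -3.106]
force: [1.5, 0.4, -6.7]
width: 46.9
```

Call:
servo_tool:
  rows:
    - {"dx": 0,"dy": 0.055,"dz": 0.026,"wx": 0,"wy": 0,"wz": 0,"fingers": 1}
    - {"dx": 0,"dy": 0.05,"dz": 0.023,"wx": 0,"wy": 0,"wz": 0,"fingers": 1}
    - {"dx": 0,"dy": 0.03,"dz": 0.013,"wx": 0,"wy": 0,"wz": 0,"fingers": 1}
    - {"dx": 0,"dy": 0.0166,"dz": 0.007,"wx": 0,"wy": 0,"wz": 0,"fingers": 1}
    - {"dx": 0,"dy": 0,"dz": 0,"wx": 0,"wy": 0,"wz": 0,"fingers": 1}

```text
clock: 25.28
eef_pos: [648.0, 165.9, 137.0]
tool_rot: [-3.001, 1.569, -3.0]
force: [-0.6, -1.1, -7.1]
width: 46.7
```

Call:
servo_tool:
  rows:
    - {"dx": 0,"dy": 0,"dz": 0,"wx": 0,"wy": 0,"wz": 0,"fingers": 1}
    - {"dx": 0,"dy": 0,"dz": 0,"wx": 0,"wy": 0,"wz": 0,"fingers": 1}
    - {"dx": 0,"dy": 0,"dz": 0,"wx": 0,"wy": 0,"wz": 0,"fingers": 1}

```text
clock: 25.65
eef_pos: [648.8, 164.4, 138.1]
tool_rot: [-2.102, 1.571, -2.104]
force: [-0.6, 0.3, -6.7]
width: 46.4
```

Run:
```python
from h import *
delta([648.5,165.4,60],0.0)
save('wrist','w12.png')
im=save('top','top3.png'); cv2.imwrite('pics/top3c.png',cv2.resize(im[130:210,180:360,::-1],None,fx=4,fy=4,interpolation=cv2.INTER_CUBIC))
```

```text
pos [648.8 164.4 138.1] w 46.4 clk 25.65 F [-0.6  0.3 -6.7]
toolaxes cols [[-0.0, 0.002, 1.0], [-0.0, 1.0, -0.002], [-1.0, -0.0, -0.0]]
dxyz units [ 0.1042  0.0014 -0.0003]
rotvec units(6deg) [-0.02  -0.001  0.001]
```

View pics/w12.png

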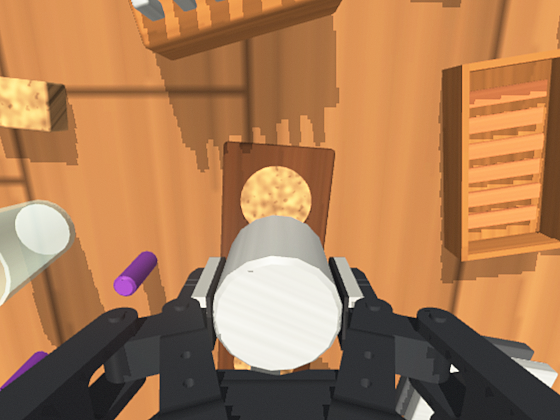

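View pics/top3c.png

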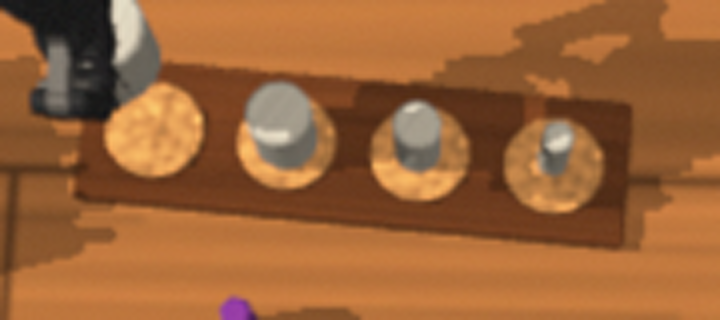

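Run:
```python
from h import *
c=cam('wrist')
print(np.round(back('wrist',(276.5,166),15,c),1),np.round(back('wrist',(276.5,201),15,c),1), [np.round(proj('wrist',(648.5,166.3+d,15)),1) for d in (-29,0,29)])
```

```text
[649.4 194.3  15. ] [649.3 165.5  15. ] [array([275.6, 233.3]), array([275.5, 200.1]), array([275.4, 164.8])]
```

Call:
servo_tool:
  rows:
    - {"dx": 0.04,"dy": 0.0007,"dz": 0,"wx": 0,"wy": 0,"wz": 0,"fingers": 1}
    - {"dx": 0.05,"dy": 0,"dz": 0,"wx": 0,"wy": 0,"wz": 0,"fingers": 1}
    - {"dx": 0.035,"dy": 0,"dz": 0,"wx": 0,"wy": 0,"wz": 0,"fingers": 1}
    - {"dx": 0.015,"dy": 0,"dz": 0,"wx": 0,"wy": 0,"wz": 0,"fingers": 1}
    - {"dx": 0,"dy": 0,"dz": 0,"wx": 0,"wy": 0,"wz": 0,"fingers": 1}

```text
clock: 26.38
eef_pos: [648.7, 165.7, 32.6]
tool_rot: [-2.799, 1.57, -2.8]
force: [-0.9, 0.0, -6.1]
width: 46.7
```

Call:
servo_tool:
  rows:
    - {"dx": 0,"dy": 0,"dz": 0,"wx": 0,"wy": 0,"wz": 0,"fingers": 1}
    - {"dx": 0,"dy": 0,"dz": 0,"wx": 0,"wy": 0,"wz": 0,"fingers": 1}

```text
clock: 26.62
eef_pos: [649.8, 166.0, 34.3]
tool_rot: [0.267, 1.568, 0.266]
force: [-0.4, -0.7, -5.6]
width: 46.8
```

Call:
servo_tool:
  rows:
    - {"dx": 0.007,"dy": -0.0013,"dz": -0.001,"wx": 0,"wy": 0,"wz": 0,"fingers": 1}
    - {"dx": 0.003,"dy": 0,"dz": 0,"wx": 0,"wy": 0,"wz": 0,"fingers": 1}
    - {"dx": 0,"dy": 0,"dz": 0,"wx": 0,"wy": 0,"wz": 0,"fingers": 1}
    - {"dx": 0,"dy": 0,"dz": 0,"wx": 0,"wy": 0,"wz": 0,"fingers": 1}

```text
clock: 27.12
eef_pos: [647.9, 164.8, 26.4]
tool_rot: [2.202, 1.57, 2.201]
force: [-5.1, 0.1, 6.2]
width: 46.3
```

Contact confirmed, the fourth punch is down. Release and lift clear.

Call:
servo_tool:
  rows:
    - {"dx": -0.0005,"dy": 0,"dz": 0.0005,"wx": 0,"wy": 0,"wz": 0,"fingers": 0.3}
    - {"dx": 0,"dy": 0,"dz": 0,"wx": 0,"wy": 0,"wz": 0,"fingers": 0.15}
    - {"dx": 0,"dy": 0,"dz": 0,"wx": 0,"wy": 0,"wz": 0,"fingers": 0}
    - {"dx": 0,"dy": 0,"dz": 0,"wx": 0,"wy": 0,"wz": 0,"fingers": 0}
    - {"dx": -0.02,"dy": 0,"dz": 0,"wx": 0,"wy": 0,"wz": 0,"fingers": 0}

```text
clock: 27.75
eef_pos: [647.5, 164.7, 40.2]
tool_rot: [-2.938, 1.568, -2.939]
force: [-1.6, 0.6, -0.5]
width: 85.5
```

Call:
servo_tool:
  rows:
    - {"dx": -0.05,"dy": 0,"dz": 0,"wx": 0,"wy": 0,"wz": 0,"fingers": 0}
    - {"dx": -0.06,"dy": 0,"dz": 0,"wx": 0,"wy": 0,"wz": 0,"fingers": 0}
    - {"dx": -0.06,"dy": 0,"dz": 0,"wx": 0,"wy": 0,"wz": 0,"fingers": 0}
    - {"dx": 0,"dy": -0.06,"dz": -0.05,"wx": 0,"wy": 0,"wz": 0,"fingers": 0}
    - {"dx": 0,"dy": -0.06,"dz": -0.05,"wx": 0,"wy": 0,"wz": 0,"fingers": 0}

```text
clock: 28.38
eef_pos: [573.2, 74.0, 170.0]
tool_rot: [0.017, 1.568, 0.017]
force: [-0.3, -0.9, 0.0]
width: 85.6
```

Call:
servo_tool:
  rows:
    - {"dx": 0,"dy": -0.06,"dz": -0.05,"wx": 0,"wy": 0,"wz": 0,"fingers": 0}
    - {"dx": 0,"dy": -0.06,"dz": -0.05,"wx": 0,"wy": 0,"wz": 0,"fingers": 0}
    - {"dx": 0,"dy": 0,"dz": 0,"wx": 0,"wy": 0,"wz": 0,"fingers": 0}
    - {"dx": 0,"dy": 0,"dz": 0,"wx": 0,"wy": 0,"wz": 0,"fingers": 0}
    - {"dx": 0,"dy": 0,"dz": 0,"wx": 0,"wy": 0,"wz": 0,"fingers": 0}

```text
clock: 29.0
eef_pos: [499.5, -13.8, 168.5]
tool_rot: [0.358, 1.57, 0.359]
force: [-0.6, 0.5, 0.0]
width: 85.4
```

Run:
```python
from h import *
_,p,_=pose();print(p)
save('wrist','w13.png'); im=save('top','top4.png'); cv2.imwrite('pics/top4c.png',cv2.resize(im[130:290,160:360,::-1],None,fx=3.5,fy=3.5,interpolation=cv2.INTER_CUBIC))
im=save('scene','scene4.png'); cv2.imwrite('pics/scene4c.png',cv2.resize(im[180:350,170:420,::-1],None,fx=3,fy=3,interpolation=cv2.INTER_CUBIC))
```

```text
[499.46107486 -13.82815394 168.54625692]
```

View pics/w13.png

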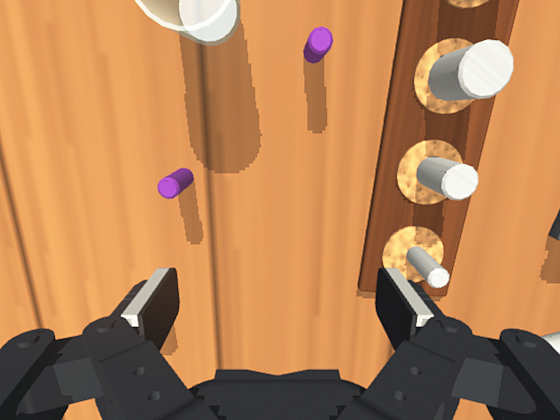

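View pics/top4c.png

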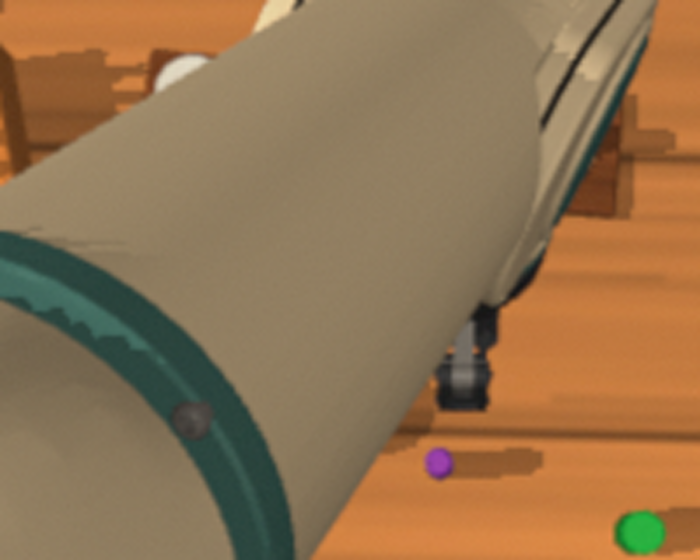

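View pics/scene4c.png

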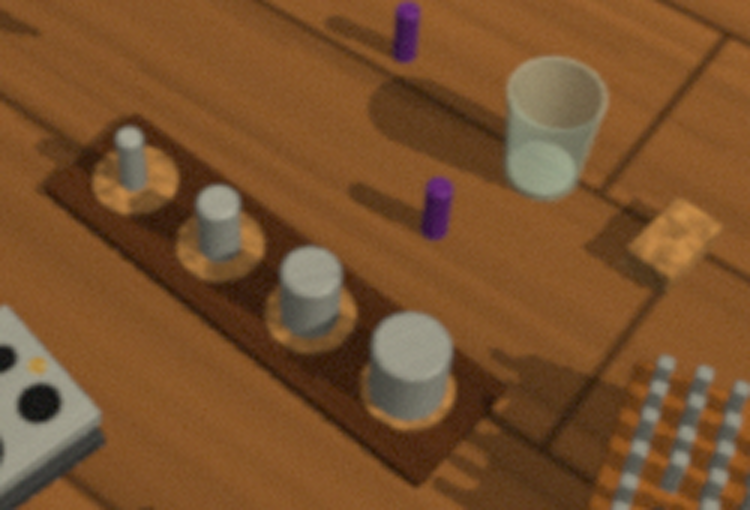

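The scene image shows all four punches upright on their pads: thinnest on the bench-block end, thickest next to the stamps, with an even cork margin round the 48. The glass and the look-alikes are where they were. I'm handing in.

Run:
```python
from h import *
d=ctrl.silhouettes('tumbler','scene'); ys,xs=np.nonzero(d[0]['region']); print(np.round(d[0]['extent']))
c=cam('scene')
for l in ['punch_18','pad_a']:
  for d in ctrl.silhouettes(l,'scene')[:7]:
    ys,xs=np.nonzero(d['region']); print(l,round(d['conf'],2),np.round(back('scene',(xs.mean(),ys.mean()),40 if 'pun' in l else 15,c),1))
print(ctrl.finish_job())
```

```text
[353. 223.  36.  50.]
punch_18 0.95 [644.6  86.6  40. ]
punch_18 0.75 [650.6 165.7  40. ]
punch_18 0.72 [639.9   7.1  40. ]
punch_18 0.64 [542.1 111.8  40. ]
punch_18 0.62 [635.3 -72.7  40. ]
punch_18 0.52 [ 389.1 -111.4   40. ]
punch_18 0.47 [427.3   6.9  40. ]
pad_a 0.74 [645.2  10.8  15. ]
pad_a 0.73 [662.8 181.   15. ]
pad_a 0.71 [654.6  92.5  15. ]
pad_a 0.66 [635.7 -68.9  15. ]
the job is handed in; nothing more can be done
None
```

All four punches are standing upright on their own cork pads. They run in order from the bench-block end: 18 mm on pad_d, 28 mm on pad_c, 38 mm on pad_b and 48 mm on pad_a.

- **Centring:** The last scene image puts each punch axis within about 1.5 mm of its pad's centre as first measured in that same camera. The last automatic pad positions disagree, reading up to about 20 mm off. I ignored them because the punches now hide part of each pad, so only a sliver is measured.
- **Surroundings:** The glass, the cork block and the purple look-alikes stand in the last images where they did before. I last saw the green look-alike, also in place, in the final top image. I did not measure how far any of these moved.
- **Limits:** The arm finished clear of everything at about 29 s. The highest wrist force I read was about 8 N, when setting the 28 mm punch down.
- **Not checked:** In the final top image the arm hides most of the stand, so the last check of the order and standing relies on the scene and wrist views.

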